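Screw the cap back onto the specimen jar

TASK

Take the white screw cap that leans on the little drying stand, lay it level on the mouth of the amber specimen jar and let go of it there. Then take it again from above, turn it back (anticlockwise seen from above) until it drops into the thread, and screw it on clockwise until it is fully home; leave it released. Do not shove or topple the other things on the bench.

Things in the scene. Friction and masses are not known exactly. Their poses are not given: they have to be found in the camera images.
- cap: White ribbed plastic screw cap, 62 mm across, 30 mm high, 50 g. Origin: centre of its open underside; z runs along its axis to the closed top. Inside depth 26 mm; three 4 mm high lugs at the skirt's lower edge leave a 45 mm bore. At the start it leans on the stand, open side to the back plate, top looking to the stand's -x and 30 degrees up: tip it 60 degrees to lie level.
- stand: Fixed aluminium drying stand. Origin: on the bench below the cap's underside centre as it leans; z up, front (-x) roughly towards the robot. Foot 100 x 56 mm; back plate 38 mm wide, 80 mm long. Two pegs 22 mm long, square to the plate, carry the cap's rim: lift the cap off along its own axis. Its sides (along the stand's y) are free to be gripped across its diameter.
- jar: Fixed amber specimen jar with a closed dark mouth, clamped in a heavy base (110 mm across, 18 mm high; clamp 72 mm across up to 48 mm). Origin: centre of its underside; z up. Jar body 58 mm across up to 86 mm high, then a 42 mm neck up to the rim at 126 mm, tapered to 35 mm over the top 3.5 mm to lead the cap on. It neither moves nor turns.
- jar_mouth (a point): Centre of the jar's rim, 126 mm above the bench; z up. Round the neck: a right-hand three-start thread, 53 mm across. Laid on top of it, the cap's origin rests 10 to 16 mm below this point. Turned clockwise there it only meets a stop. How lugs and thread lie to each other is not known beforehand; if the cap drops at once when laid on, it only needs screwing on.
- thread_drop (a point): Point on the jar's axis 21.5 mm below the rim: where the cap's origin comes to after the drop. On top of the thread, turn the cap back at most a third of a turn (it rises up to 4 mm); when its lugs reach the openings (24 degrees of play, every 120) it drops 9 mm if let go or lightly pressed, and then turns back no farther.
- thread_home (a point): Point on the jar's axis 25.5 mm below the rim: where the cap's origin is when screwed fully home. Clockwise from the drop the cap runs under the thread, sinks 4 mm and meets a stop 72 to 96 degrees after the drop. No spring; friction holds the cap as it is left.
- dish: Bystander: closed clear Petri dish, 60 mm across, 14 mm high, lying between the jar and the stand. Origin: centre of its underside; leave it where it stands.
- dishes: Bystander: stack of three clear Petri dishes, 90 mm across, 47 mm high. Origin: centre of its underside; leave it where it stands.
- marker: Bystander: marker pen lying flat, 133 mm long along its y axis, 14 mm thick. Origin: centre of its underside; leave it where it stands.
- reagent: Bystander: closed round bottle, 60 mm across, 115 mm high, black cap. Origin: centre of its underside; leave it where it stands.
- beaker: Bystander: open glass beaker, 68 mm across, 85 mm high. Origin: centre of its underside; leave it where it stands.
- slidebox: Bystander: closed grey slide box, 95 x 80 x 32 mm. Origin: centre of its underside; leave it where it stands.
Not all that is in view belongs to the job. Leave any green or turquoise look-alike of the cap alone.

How it is judged:
On the way:
1. the cap lies level on the jar's mouth, let go of and at rest, not yet screwed home (z of cap in the frame of jar_mouth between -0.0232 and -0.008 m and horizontal distance between cap and jar_mouth below 0.006 m and angle between cap's own z axis and vertical below 0.15 rad and contact force between the fingers and cap below 0.05 N and linear speed of cap below 0.02 m/s), for 0.2 s.
At the end, for the whole second after the job is handed in: The cap sits screwed home on the jar: its origin 24.3 to 27.5 mm below the rim (25.5 mm is fully home), within 4 mm of the jar's axis, level within 0.06 rad, at rest; before that it lay on the mouth let go, not yet home (z of cap in the frame of jar_mouth between -0.0275 and -0.0243 m and horizontal distance between cap and jar_mouth below 0.004 m and angle between cap's own z axis and vertical below 0.06 rad and linear speed of cap below 0.01 m/s); the robot touches nothing.
It fails at once if a bystander is moved by more than 40 mm (distance of any of dish, dishes, marker, reagent, beaker, slidebox from where it was at the start of the episode above 0.04 m).
It fails at once if a bystander is toppled (angle between any of dish, dishes, marker, reagent, beaker, slidebox's own z axis and vertical above 0.5 rad).
It also fails if it takes over 72 s, if anything falls off the work surface, if the arm or the gripper's body presses on something with over 40 N, if the wrist force passes 120 N, or if a joint passes its speed limit or range.

ROBOT

A 6-joint arm with a two-finger parallel gripper is mounted at the origin on the work surface. World frame = base frame: x ahead of the robot, y to its left, z up, the work surface at z = 0. Lengths are in m, angles in rad, forces in N, time in s.
With the tool pointing down it reaches from about 0.4 to 0.825 m from the base axis. Payload 7 kg.
Tool frame: the origin (TCP) lies at the very end of the fingers, on their centre line; the grasp point (between the pads) lies 19 mm behind it (arm.grip_point_offset is the distance from the TCP to the grasp point, in m); z points along the fingers, y is the line along which they close (so a half turn about z gives the same grasp; the last joint's range is limited). The gripper opens to 88 mm and grips with 3 to 60 N. Pads are 19 mm wide; open, the fingers measure 130 mm over their backs; the gripper's body (78 mm by 193 mm) begins 47 mm behind the grasp point.
Start: joints at [1.47, 0.359, 0.012, 0, -1.224, -0.288], TCP at [0.256, 0.625, 0.227] pointing down, gripper open.
Joint ranges: [-3.07, 3.07], [-1.43, 2.12], [-1.02, 1.25], [-3.03, 1.67], [-3.05, -0], [-3.03, 3.03]. Speed limits (rad/s): [2.39, 2.39, 3.01, 3.14, 3.14, 3.14].

INTERFACE

Orientations are given as [roll, pitch, yaw] about the fixed x, y, z axes, in that order (R = Rz(yaw) Ry(pitch) Rx(roll)).
In Python, from station import arm, cams gives the robot as it stands.
- The arm moves only by the shell command python3 -m handwheel 'ROWS' [FORCE]. ROWS is JSON, a list that holds one entry, the list of rows, each a list of 7 numbers: the shift along the tool's x, y, z normalised to -1 to 1, where 1 is 0.08 m, then the turn, a rotation vector about the tool's x, y, z normalised to -1 to 1, where 1 is 0.5 rad, then the closure in counts, from 0 (fully open) to 255 (shut). In form: [[[x, y, z, wx, wy, wz, hand], ...]]. A call has 1 to 5 rows; each row is the pose to reach, as a shift and turn from the pose commanded when the call began, along the tool's axes at that moment; what a row does not reach only later rows make up. A row lasts 1/8 s, in which the tool goes at most 62.5 mm and 10.7 degrees, less where a joint would pass 70% of its speed; a pose out of reach is approached as far as the arm can. A call with a number of a shift or a turn outside -1 to 1 is refused whole. A call with a gripper value outside its range is refused whole. The fingers move at their own pace and stop on an object; FORCE is the grip in N (left out, the last holds). Time passes only in rows, so rows that repeat a pose let the fingers close. It gives the time, the measured TCP pose, the force, the opening and the grip force at its end, in the units of the state.
- arm.get_state(): the state, without advancing time (a new reading comes with each control period).
- cams.grab_frame(name): name is "scene" or "side" or "wrist"; returns the picture (384x512x3 uint8, blue, green, red); there is no depth.
- cams.camera_info(name): a dict with "camera_matrix" (3x3 intrinsics, pixels), "R" (3x3) and "t" (3): a world point X has camera coordinates R X + t; the wrist camera has in their place "hand_eye" (4x4, takes a point from camera to tool coordinates, whose origin is the TCP and whose axes are the flange's). Camera axes: x right, y down, z forward; pixel columns grow to the right and rows downward; lengths in m; the calibration is good to about 2 mm. A picture is of the moment at which its call begins: read the wrist's pose just before it. camera_info takes no time and is no camera call.
- arm.job_done(): hands the job in; it is judged then, once.
The state is a dict: "t": time; "q": joint angles; "qd": joint speeds; "joint_efforts": joint torques, N m; "eef_pos": TCP position; "ee_rot": TCP orientation; "force": force on the tool from outside, world axes, zero at the start; "moment": the same for the moment, N m; "width": finger opening in m; "gripper_force": force on a finger pad.
Only numpy, scipy, OpenCV 4.12 (cv2) and the standard library are available. Lean on these libraries where they do the work, as an engineer would, in place of code of your own. Each camera call takes 0.05 s, during which the arm holds its last target. There are 200 camera calls.

## Working session

There is one attempt and no reset: what is moved stays moved. The work goes in short steps, Python scripts to look and compute and a shell command to move; the robot and the scene stay as the last step left them, time stands still between calls to the robot, and variables do not carry over. Pictures are saved under pics/ and viewed, at most 13 in all, crops included, and the job is handed in when it is done.

```bash
mkdir -p pics; ls; python3 - <<'E'
from station import arm,cams
import cv2,numpy as np
s=arm.get_state();print({k:np.round(v,3).tolist() for k,v in s.items()})
print(arm.grip_point_offset)
for n in("scene","side","wrist"):
    im=cams.grab_frame(n);cv2.imwrite(f"pics/{n}0.png",im)
    print(n,{k:np.round(v,4).tolist() for k,v in cams.camera_info(n).items()})
a=[cv2.imread(f"pics/{n}0.png") for n in("scene","side")]
E
```

```text
pics
{'t': 0.0, 'q': [1.47, 0.359, 0.011, -0.0, -1.224, -0.288], 'qd': [0.0, 0.002, 0.001, 0.0, -0.0, 0.001], 'joint_efforts': [-0.002, -58.272, 29.307, 6.998, 0.007, -0.0], 'eef_pos': [0.256, 0.624, 0.226], 'ee_rot': [3.14, -0.0, -0.389], 'force': [-0.077, 0.25, 0.459], 'moment': [0.019, -0.016, -0.002], 'gripper_force': 0.0, 'width': 0.088}
0.0188
scene {'camera_matrix': [[433.8052, 0.0, 258.7052], [0.0, 433.8052, 191.1551], [0.0, 0.0, 1.0]], 'R': [[0.7535, 0.6573, -0.0091], [0.548, -0.6357, -0.5436], [-0.3631, 0.4047, -0.8393]], 't': [-0.4733, -0.1907, 1.3672]}
side {'camera_matrix': [[358.8324, 0.0, 253.5407], [0.0, 358.8324, 185.2999], [0.0, 0.0, 1.0]], 'R': [[0.8012, -0.5983, -0.0113], [-0.2957, -0.3794, -0.8767], [0.5202, 0.7058, -0.4809]], 't': [-0.3816, 0.316, 0.5152]}
wrist {'camera_matrix': [[333.4317, 0.0, 255.3577], [0.0, 333.4317, 194.2382], [0.0, 0.0, 1.0]], 'hand_eye': [[-0.0009, -0.9668, -0.2557, 0.0675], [1.0, -0.001, 0.0003, -0.0001], [-0.0005, -0.2557, 0.9668, -0.1588], [0.0, 0.0, 0.0, 1.0]]}
```

View pics/scene0.png

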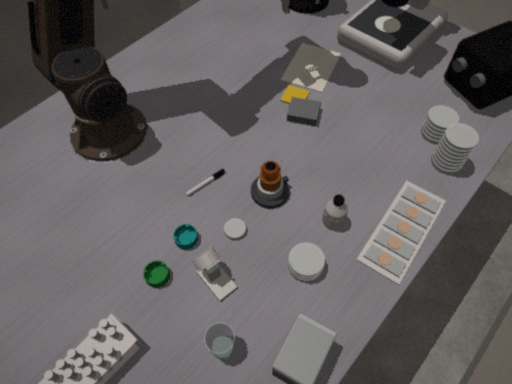

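View pics/side0.png

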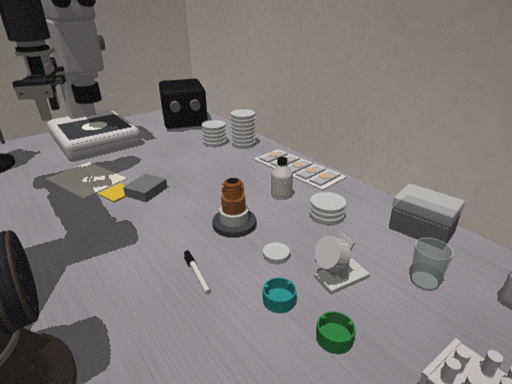

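Scene view: the white cap is on the stand at (208,262), and in the side view at (330,253). Things it could be confused with in the scene view are the flat white dish (235,229), the teal cap (186,237), the green cap (157,274) and the dish stack (306,262). I choose the white one leaning on the stand. The jar mouth is at (270,166) in the scene view and (233,182) in the side view. Next I check this in one close crop.

```bash
python3 - <<'E'
import cv2,numpy as np
a=cv2.imread("pics/scene0.png");b=cv2.imread("pics/side0.png")
f=lambda im,x,y,w,h,s:cv2.resize(im[y:y+h,x:x+w],None,fx=s,fy=s,interpolation=cv2.INTER_CUBIC)
top=np.hstack([f(a,180,235,60,70,4.2857142)[:300,:],f(a,240,150,60,70,4.2857142)[:300,:]])
bot=np.hstack([f(b,300,225,70,70,4.2857142)[:300],f(b,205,170,60,70,4.2857142)[:300]])
top=cv2.copyMakeBorder(top,0,0,0,max(0,bot.shape[1]-top.shape[1]),0)
cv2.imwrite("pics/crop1.png",np.vstack([top,bot]));print(top.shape,bot.shape)
E
```

```text
(300, 557, 3) (300, 557, 3)
```

View pics/crop1.png

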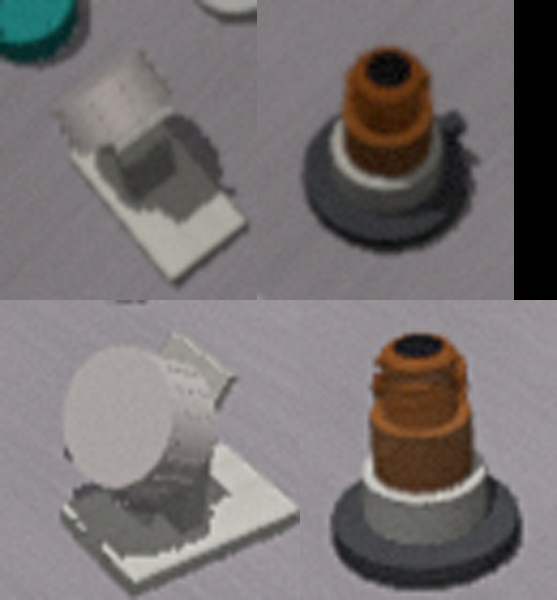

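The crop confirms the choice: a white ribbed cap with its top disc facing the side camera, on a white foot. Now I triangulate.

```bash
cat > h.py <<'E'
import numpy as np,cv2
from station import arm,cams
from scipy.spatial.transform import Rotation as Ro
def cam(n,st=None):
    c=cams.camera_info(n);K=np.array(c["camera_matrix"])
    if n=="wrist":
        st=st or arm.get_state();H=np.array(c["hand_eye"]);R=Ro.from_euler("xyz",st["ee_rot"]).as_matrix()
        Rcw=R@H[:3,:3];return K,Rcw.T,-Rcw.T@(R@H[:3,3]+np.array(st["eef_pos"]))
    return K,np.array(c["R"]),np.array(c["t"])
def ray(C,p):
    K,R,t=C;d=R.T@np.linalg.solve(K,[p[0],p[1],1.]);return -R.T@t,d/np.linalg.norm(d)
def onz(C,p,z):
    o,d=ray(C,p);return o+d*(z-o[2])/d[2]
def tri(L):
    A=0;b=0;rs=[ray(C,p) for C,p in L]
    for o,d in rs: P=np.eye(3)-np.outer(d,d);A=A+P;b=b+P@o
    X=np.linalg.solve(A,b);return X,[1e3*np.linalg.norm(np.cross(X-o,d)) for o,d in rs]
def proj(C,X):
    K,R,t=C;u=K@(R@np.array(X)+t);return u[:2]/u[2]
E
python3 - <<'E'
from h import *
np.set_printoptions(precision=4,suppress=True)
S,D=cam("scene"),cam("side")
s=lambda x,y:(180+x/4.2857,235+y/4.2857); d=lambda x,y:(300+x/4.2857,225+(y-300)/4.2857)
print("mouth",tri([(S,(270.6,166.3)),(D,(232.5,180.7))]),onz(S,(270.6,166.3),.126),onz(D,(232.5,180.7),.126))
print("captop",tri([(S,s(103,80)),(D,d(118,418))]))
print("sceneFoot",[onz(S,s(*p),.006)[:2] for p in [(70,150),(172,278),(247,223)]])
print("sideFoot",[onz(D,d(*p),.006)[:2] for p in [(62,512),(135,588),(300,512),(225,440)]])
print("dish",onz(S,(235,228),.014),"dishes",onz(S,(306,258),.047),"reag cap",onz(S,(338.5,200),.115))
E
```

```text
mouth (array([0.534 , 0.1569, 0.1244]), [np.float64(0.536458619058135), np.float64(0.5364586190581341)]) [0.5351 0.1554 0.126 ] [0.5324 0.1551 0.126 ]
captop (array([ 0.5606, -0.1228,  0.0791]), [np.float64(0.6583527486726124), np.float64(0.6583527486726869)])
sceneFoot [array([ 0.5474, -0.1487]), array([ 0.6472, -0.1652]), array([ 0.6574, -0.1131])]
sideFoot [array([ 0.5591, -0.0977]), array([ 0.5501, -0.1523]), array([ 0.6488, -0.1664]), array([ 0.6618, -0.1106])]
dish [0.543  0.0013 0.014 ] dishes [0.7465 0.043  0.047 ] reag cap [0.7261 0.1928 0.115 ]
```

The jar mouth comes out at (0.534, 0.156, 0.126), which matches the given rim height. The stand yaw is about -9.5°, and the cap top centre is about (0.561, -0.123, 0.079). Plan: move to (0.52, -0.115, 0.20), tilt the tool 60° so it points along the cap axis, then check with the wrist camera.

```bash

python3 -m handwheel '[[[0.41,0.455,0.02,0,0,0,0],[0.82,0.91,0.04,0,0,0,0]]]' 
python3 -m handwheel '[[[0.41,0.455,0.02,0,0,0,0],[0.82,0.91,0.04,0,0,0,0]]]' | tail -1
python3 -m handwheel '[[[0.41,0.455,0.02,0,0,0,0],[0.82,0.91,0.04,0,0,0,0]]]' | tail -1
python3 -m handwheel '[[[0.41,0.455,0.02,0,0,0,0],[0.82,0.91,0.04,0,0,0,0]]]' >/dev/null
python3 -m handwheel '[[[0.41,0.455,0.02,0,0,0,0],[0.82,0.91,0.04,0,0,0,0]]]' >/dev/null
python3 -m handwheel '[[[0.41,0.455,0.02,0,0,0,0],[0.82,0.91,0.04,0,0,0,0]]]' >/dev/null
python3 -m handwheel '[[[0.41,0.455,0.02,0,0,0,0],[0.82,0.91,0.04,0,0,0,0]]]' >/dev/null
python3 -m handwheel '[[[0.41,0.455,0.02,0,0,-0.22,0],[0.82,0.91,0.04,0,0,-0.45,0],[0.82,0.91,0.04,0,0,-0.45,0]]]' 
python3 -c "
from h import *;print(np.round(arm.get_state()['q'],2))"
```

```text
t: 0.4
eef_pos: [0.289, 0.5312, 0.2225]
ee_rot: [3.14, -0.0, -0.388]
force: [0.7, 0.3, 0.2]
width: 0.0876
gripper_force: 0.0
gripper_force: 0.0
gripper_force: 0.0
t: 2.28
eef_pos: [0.5209, -0.1159, 0.2001]
ee_rot: [3.141, 0.001, -0.166]
force: [-0.3, 0.1, -0.7]
width: 0.0878
gripper_force: 0.0
[ 0.15  0.15 -0.34  0.   -1.09  1.26]
```

```bash

python3 -m handwheel '[[[0,0,0,0,0.35,0,0],[0,0,0,0,0.7,0,0]]]' >/dev/null
python3 -m handwheel '[[[0,0,0,0,0.35,0,0],[0,0,0,0,0.7,0,0]]]' >/dev/null
python3 -m handwheel '[[[0,0,0,0,0.35,0,0],[0,0,0,0,0.7,0,0],[0,0,0,0,0.7,0,0],[0,0,0,0,0.7,0,0]]]' 
python3 -c "
from h import *;s=arm.get_state();print(np.round(s['q'],2));cv2.imwrite('pics/w1.png',cams.grab_frame('wrist'))
print(Ro.from_euler('xyz',s['ee_rot']).as_matrix().round(3))"
```

```text
t: 3.28
eef_pos: [0.4942, -0.1863, 0.2902]
ee_rot: [-3.02, -0.886, -0.17]
force: [0.3, 0.0, 0.5]
width: 0.0873
gripper_force: 0.0
[-0.01 -0.34 -1.02  0.35 -0.    1.12]
[[ 0.624 -0.075  0.778]
 [-0.107 -0.994 -0.01 ]
 [ 0.774 -0.077 -0.628]]
```

View pics/w1.png

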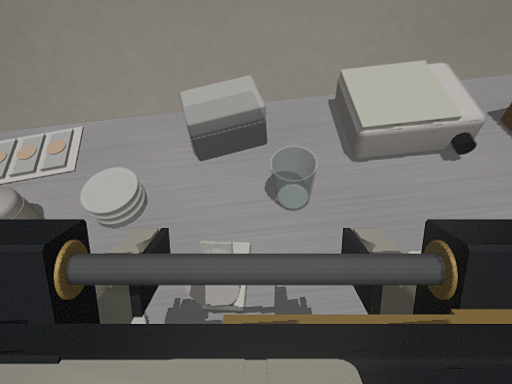

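The wrist view shows the stand at (220,275), and the pose is off target: joint 5 is at its 0 limit and joint 3 at -1.02, so a 60° outward tilt is out of reach. New plan: grip across the diameter with the tool 30° off vertical, and place with it 30° past vertical.

```bash
cat >> h.py <<'E'
def toolR(th,yaw):  # th = depression of tool z below horizontal, heading yaw (deg)
    return Ro.from_euler("z",yaw,degrees=True)*Ro.from_euler("x",180,degrees=True)*Ro.from_euler("y",90-th,degrees=True)
def plan(pos,R):
    s=arm.get_state();R0=Ro.from_euler("xyz",s["ee_rot"])
    d=R0.inv().apply(np.array(pos)-s["eef_pos"])/.08; w=(R0.inv()*R).as_rotvec()/.5
    print("t",round(s["t"],2),"pos",np.round(s["eef_pos"],4),"q",np.round(s["q"],2),"shift",np.round(d,3),"turn",np.round(w,3))
E
python3 -c "
from h import *;R=toolR(60,-9.5);print(R.as_matrix().round(3));plan((.533,-.118,.142),R);plan((.533,-.118,.2),R)"
```

```text
[[ 0.854 -0.165  0.493]
 [-0.143 -0.986 -0.083]
 [ 0.5    0.    -0.866]]
t 3.33 pos [ 0.4946 -0.1864  0.2906] q [-0.01 -0.34 -1.02  0.36 -0.    1.12] shift [-1.23  -0.745  1.531] turn [-0.234 -0.724  0.039]
t 3.33 pos [ 0.4946 -0.1864  0.2906] q [-0.01 -0.34 -1.02  0.36 -0.    1.12] shift [-0.668 -0.8    1.076] turn [-0.234 -0.724  0.039]
```

```bash

python3 -m handwheel '[[[-0.33,-0.4,0.5,-0.12,-0.36,0.02,0],[-0.66,-0.8,1,-0.23,-0.72,0.04,0],[-0.66,-0.8,1,-0.23,-0.72,0.04,0],[-0.66,-0.8,1,-0.23,-0.72,0.04,0]]]' >/dev/null
python3 -c "
from h import *;R=toolR(60,-9.5);plan((.533,-.118,.142),R)"
```

```text
t 3.83 pos [ 0.5293 -0.1167  0.2015] q [ 0.2  -0.13 -0.96  0.64 -0.3   0.64] shift [-0.329  0.009  0.669] turn [-0.004  0.006  0.007]
```

```bash

python3 -m handwheel '[[[-0.33,0.01,0.67,0,0,0,0],[-0.33,0.01,0.67,0,0,0,0],[-0.33,0.01,0.67,0,0,0,0]]]' >/dev/null
python3 -c "
from h import *;R=toolR(60,-9.5);plan((.5823,-.1266,.0552),R)
st=arm.get_state();im=cams.grab_frame('wrist');C=cam('wrist',st)
a=np.array([-.854,.143,.5]);top=np.array([.5606,-.1228,.0791])
for k in (0,.03):print(proj(C,top-k*a))
cv2.imwrite('pics/w2.png',im)"
```

```text
t 4.2 pos [ 0.5365 -0.1263  0.1593] q [ 0.1  -0.04 -1.02  0.78 -0.16  0.56] shift [-0.121 -0.071  1.415] turn [-0.027  0.057 -0.001]
[247.40847793 221.97176463]
[248.38017994 193.57652764]
```

View pics/w2.png

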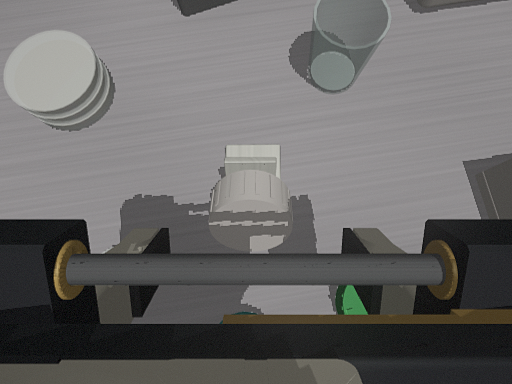

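The cap sits at u 209–293 in the wrist view, so its centre is at about 251 and was predicted at 248, which is good laterally. Joint 3 is at its limit, so I fit a quick kinematic model to the recorded poses and use it to choose a feasible tilt.

```bash
cat > k.py <<'E'
from h import *
from scipy.optimize import least_squares
E=lambda a,t:Ro.from_euler(a,t).as_matrix()
lo=np.array([-3.07,-1.43,-1.02,-3.03,-3.05,-3.03]);hi=np.array([3.07,2.12,1.25,1.67,0,3.03])
def fk(p,q,s4=1,full=False):
    a1,b,d1,L1,fx,fz,T=p
    A=E("z",q[0]);F=A@E("y",q[1]-q[2]);W=F@E("x",s4*q[3])@E("y",-q[4])
    pos=A@(np.array([a1,b,d1])+E("y",q[1])@[0,0,L1])+F@[fx,0,fz]+W@[T,0,0]
    return (pos,W) if full else pos
D=[([1.47,.359,.011,0,-1.224,-.288],[.256,.624,.226]),([.15,.15,-.34,0,-1.09,1.26],[.5209,-.1159,.2001]),
([-.01,-.34,-1.02,.355,0,1.12],[.4944,-.1863,.2904]),([.2,-.13,-.96,.64,-.3,.64],[.5293,-.1167,.2015]),([.1,-.04,-1.02,.78,-.16,.56],[.5365,-.1263,.1593])]
def fit(s4):
    return least_squares(lambda p:np.concatenate([fk(p,np.array(q),s4)-x for q,x in D]+[1e-3*(p-P0)]),P0)
P0=np.array([0,-.19,.35,.35,.35,0,.25])
E
python3 - <<'E'
from k import *
for s4 in(1,-1):
    r=fit(s4);print(s4,r.x.round(3),(r.fun[:-7]*1e3).round(1))
    p=r.x
    def tool(q):
        pos,W=fk(p,q,s4,True);return pos,W
    for name,pt,ths in(("cap",(.573,-.125,.0715),(60,65,70,75,80,90)),("jar",(.534,.156,.13),(120,125,130,135,140,150))):
        for th in ths:
            z=toolR(th,-9.5).as_matrix()[:,2];best=None
            for q0 in([.1,0,-.5,0,-1,0],[.1,0,-.5,.5,-1,0],[.1,.5,0,-2.8,-.5,0],[.4,.5,0,0,-2,0]):
                f=lambda q:np.r_[(fk(p,np.r_[q,0],s4)-(np.array(pt)+.0188*z))*10,fk(p,np.r_[q,0],s4,True)[1][:,0]-z]
                g=least_squares(f,q0[:5],bounds=(lo[:5],hi[:5]))
                if best is None or g.cost<best.cost:best=g
            print(name,th,best.x.round(2),"%.1e"%best.cost)
E
```

```text
1 [ 0.249 -0.21   0.042  0.514  0.192  0.061  0.294] [ 16.2 -18.6  -4.9  25.  -13.8  19.7  -3.2 -28.5 -21.8 -13.3  60.1  -4.4
  -2.    2.1  11.5]
cap 60 [ 0.16  0.33 -1.02 -0.61 -0.07] 7.3e-02
cap 65 [ 0.16  0.33 -1.02 -0.49 -0.08] 4.7e-02
cap 70 [ 0.16  0.34 -1.02 -0.4  -0.09] 2.8e-02
cap 75 [ 0.16  0.35 -1.02 -0.32 -0.1 ] 1.3e-02
cap 80 [ 0.16  0.35 -1.02 -0.25 -0.11] 3.8e-03
cap 90 [ 0.15  0.39 -0.94  0.   -0.24] 5.3e-28
jar 120 [ 0.51  0.5  -0.49  0.37 -1.04] 9.4e-31
jar 125 [ 0.49  0.54 -0.45  0.4  -1.12] 2.4e-31
jar 130 [ 0.47  0.59 -0.41  0.42 -1.19] 2.9e-30
jar 135 [ 0.46  0.64 -0.38  0.45 -1.27] 3.8e-30
jar 140 [ 0.44  0.68 -0.36  0.47 -1.33] 3.3e-29
jar 150 [ 0.42  0.77 -0.32  0.51 -1.46] 1.1e-29
-1 [ 0.211 -0.173  0.032  0.579  0.211  0.068  0.348] [-20.1  -8.9  -7.6  11.9  21.6  17.4  -0.5   8.5 -10.8  -0.2 -15.   -5.9
   2.9 -32.4   6.9]
cap 60 [ 0.11  0.28 -1.02  0.84 -0.07] 4.9e-02
cap 65 [ 0.11  0.29 -1.02  0.73 -0.07] 2.8e-02
cap 70 [ 0.11  0.3  -1.02  0.64 -0.08] 1.3e-02
cap 75 [ 0.11  0.3  -1.02  0.57 -0.09] 3.5e-03
cap 80 [ 0.11  0.31 -1.02  0.5  -0.09] 2.4e-05
cap 90 [ 0.08  0.37 -0.83 -0.   -0.37] 8.3e-25
jar 120 [ 0.43  0.52 -0.36 -0.31 -1.16] 5.0e-30
jar 125 [ 0.41  0.57 -0.31 -0.34 -1.24] 3.7e-28
jar 130 [ 0.39  0.62 -0.27 -0.36 -1.31] 3.0e-29
jar 135 [ 0.38  0.67 -0.24 -0.38 -1.38] 2.8e-30
jar 140 [ 0.37  0.71 -0.21 -0.4  -1.45] 2.9e-29
jar 150 [ 0.34  0.81 -0.17 -0.44 -1.58] 2.1e-31
```

The fit is too rough to use for accuracy, but it agrees that a vertical grip at the cap is comfortable and that placing at θ of about 150° is reachable. I will grip with the tool straight down, flipped by 180° so the camera is on top when the tool tips later.

```bash
python3 -c "
from h import *;plan((.56,-.123,.2),toolR(90,-9.5))"
```

```text
t 4.25 pos [ 0.5368 -0.1258  0.1597] q [ 0.1  -0.04 -1.02  0.78 -0.16  0.56] shift [ 0.486 -0.087 -0.308] turn [-0.028 -0.992  0.007]
```

```bash

python3 -m handwheel '[[[0.4,-0.05,-0.4,-0.01,-0.33,0,0],[0.49,-0.09,-0.31,-0.03,-0.66,0,0],[0.49,-0.09,-0.31,-0.03,-0.99,0,0],[0.49,-0.09,-0.31,-0.03,-0.99,0,0]]]' >/dev/null
for i in 1; do
python3 -m handwheel '[[[0,0,0,0,0,0.37,0],[0,0,0,0,0,0.74,0],[0,0,0,0,0,1,0]]]' >/dev/null
python3 -m handwheel '[[[0,0,0,0,0,0.37,0],[0,0,0,0,0,0.74,0],[0,0,0,0,0,1,0]]]' >/dev/null
python3 -m handwheel '[[[0,0,0,0,0,0.37,0],[0,0,0,0,0,0.74,0],[0,0,0,0,0,1,0]]]' >/dev/null
python3 -m handwheel '[[[0,0,0,0,0,0.37,0],[0,0,0,0,0,0.74,0],[0,0,0,0,0,1,0]]]' >/dev/null
python3 -m handwheel '[[[0,0,0,0,0,0.37,0],[0,0,0,0,0,0.74,0],[0,0,0,0,0,1,0]]]' >/dev/null
python3 -m handwheel '[[[0,0,0,0,0,0.37,0],[0,0,0,0,0,0.74,0],[0,0,0,0,0,1,0],[0,0,0,0,0,1,0],[0,0,0,0,0,1,0]]]' >/dev/null
done
python3 -c "
from h import *
plan((.573,-.125,.14),Ro.from_euler('z',180-9.5,degrees=True)*Ro.from_euler('x',180,degrees=True))
cv2.imwrite('pics/w3.png',cams.grab_frame('wrist'))"
```

```text
t 7.25 pos [ 0.561  -0.1214  0.2003] q [ 0.13  0.21 -0.26  0.   -1.1  -1.72] shift [-0.151 -0.041  0.754] turn [-0.002  0.002  0.3  ]
```

View pics/w3.png

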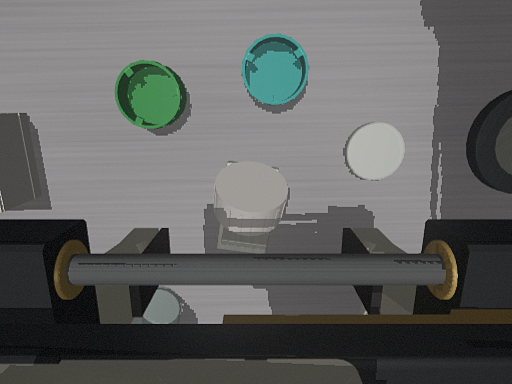

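The cap's top disc is face-on at about (251,187), spanning 214–288 px. The green and teal caps are well off at (150,95) and (275,70), and the dish is at (375,151).

```bash
python3 -c "
from h import *
C=cam('wrist');top=np.array([.5606,-.1228,.0791])
print(proj(C,top),(C[1]@top+C[2])[2])
S,D=cam('scene'),cam('side')
X=tri([(C,(251,187)),(S,(204,253.7)),(D,(327.5,252.5))]);print(X, onz(C,(251,187),.079))
print('dish',onz(C,(375,151),.014))
"
```

```text
[253.74748678 188.72006243] 0.2882437684983235
(array([ 0.55985447, -0.12382356,  0.07958984]), [np.float64(1.601986393945336), np.float64(1.5733319295061587), np.float64(0.25935652405031967)]) [ 0.55905451 -0.12514505  0.079     ]
dish [0.53871705 0.00255671 0.014     ]
```

```bash

python3 -m handwheel '[[[-0.07,-0.01,0.38,0,0,0.15,0],[-0.14,-0.03,0.75,0,0,0.3,0],[-0.14,-0.03,0.75,0,0,0.3,0]]]' >/dev/null
python3 -m handwheel '[[[0,0,0.3,0,0,0,0],[0,0,0.6,0,0,0,0],[0,0,0.85,0,0,0,0],[0,0,1,0,0,0,0],[0,0,1,0,0,0,0]]]' 
python3 -c "
from h import *
plan((.572,-.126,.056),Ro.from_euler('z',180-9.5,degrees=True)*Ro.from_euler('x',180,degrees=True))"
```

```text
t: 8.3
eef_pos: [0.5724, -0.1248, 0.0598]
ee_rot: [-3.14, -0.0, 2.973]
force: [-0.2, -0.6, 0.6]
width: 0.0877
gripper_force: 0.0
t 8.3 pos [ 0.5724 -0.1248  0.0598] q [ 0.12  0.37 -0.39  0.   -0.81 -1.86] shift [ 0.003 -0.015  0.047] turn [-0.004 -0.001 -0.005]
```

```bash

python3 -m handwheel '[[[0,-0.015,0.06,0,0,0,0],[0,-0.015,0.06,0,0,0,120],[0,-0.015,0.06,0,0,0,255],[0,-0.015,0.06,0,0,0,255],[0,-0.015,0.06,0,0,0,255]]]' 20
python3 -m handwheel '[[[0,-0.015,0,0,0,0,255],[0,-0.015,0,0,0,0,255],[0,-0.015,0,0,0,0,255]]]'
```

```text
t: 8.93
eef_pos: [0.5726, -0.1267, 0.0556]
ee_rot: [-3.139, 0.001, 2.973]
force: [-0.3, -4.2, 5.5]
width: 0.0624
gripper_force: 20.0
t: 9.3
eef_pos: [0.5725, -0.127, 0.0555]
ee_rot: [-3.14, 0.001, 2.972]
force: [-0.9, -0.6, 5.2]
width: 0.0623
gripper_force: 20.0
```

```bash

python3 -m handwheel '[[[0.16,0,-0.094,0,0,0,255],[0.32,0,-0.188,0,0,0,255],[0.48,0,-0.28,0,0,0,255],[0.64,0,-0.375,0,0,0,255]]]' 30
python3 -m handwheel '[[[0,0,-0.4,0,0,0,255],[0,0,-0.8,0,0,0,255],[0,0,-1,0,0,0,255],[0,0,-1,0,0,0,255]]]'
python3 -c "
from h import *
im=cams.grab_frame('side');cv2.imwrite('pics/s2.png',cv2.resize(im[120:330,180:440],None,fx=2,fy=2));print(arm.get_state()['q'])"
```

```text
t: 9.8
eef_pos: [0.5202, -0.1183, 0.0853]
ee_rot: [-3.14, -0.0, 2.972]
force: [0.5, 0.1, 0.4]
width: 0.0619
gripper_force: 30.0
t: 10.3
eef_pos: [0.5218, -0.1182, 0.1657]
ee_rot: [-3.141, 0.002, 2.972]
force: [0.1, 0.7, -1.0]
width: 0.0618
gripper_force: 30.0
[ 1.45057009e-01  1.79142040e-01 -3.86626549e-01  1.50373965e-03
 -1.00529601e+00 -1.88635862e+00]
```

View pics/s2.png

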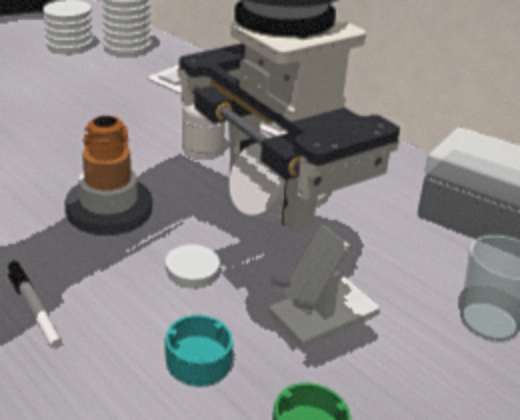

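The stand is empty at (320,270) and the cap is held between the fingers, with its top at about (255,185) still leaning the same way. Now I carry it high to above the jar and tip it 60°.

```bash

python3 -m handwheel '[[[0.07,0.4,-0.2,0,0,0,255],[0.15,0.85,-0.26,0,0,0,255]]]' >/dev/null
python3 -m handwheel '[[[0.07,0.4,-0.2,0,0,0,255],[0.15,0.85,-0.26,0,0,0,255]]]' >/dev/null
python3 -m handwheel '[[[0.07,0.4,-0.2,0,0,0,255],[0.15,0.85,-0.26,0,0,0,255]]]' >/dev/null
python3 -m handwheel '[[[0.07,0.4,-0.2,0,0,0,255],[0.15,0.85,-0.26,0,0,0,255]]]' >/dev/null
python3 -m handwheel '[[[0,0,0,0,0.35,0,255],[0,0,0,0,0.7,0,255]]]' >/dev/null
python3 -m handwheel '[[[0,0,0,0,0.35,0,255],[0,0,0,0,0.7,0,255]]]' >/dev/null
python3 -m handwheel '[[[0,0,0,0,0.35,0,255],[0,0,0,0,0.7,0,255],[0,0,0,0,0.7,0,255],[0,0,0,0,0.7,0,255]]]'
cat >> h.py <<'E'
def flipR(th,yaw): # camera on the robot side / on top when th>90
    return Ro.from_euler("z",180+yaw,degrees=True)*Ro.from_euler("x",180,degrees=True)*Ro.from_euler("y",th-90,degrees=True)
E
python3 -c "
from h import *
R=flipR(150,-9.5);print(R.as_matrix()[:,2]);plan((.5205,.158,.162),R)"
```

```text
t: 12.35
eef_pos: [0.5204, 0.1579, 0.2462]
ee_rot: [-3.135, -1.049, 2.966]
force: [-0.4, 0.3, 0.9]
width: 0.062
gripper_force: 30.0
[-0.85414839  0.14293542 -0.5       ]
t 12.35 pos [0.5204 0.1579 0.2462] q [ 0.32  0.74  0.5  -0.54 -2.25 -2.19] shift [-0.913  0.004  0.523] turn [ 0.004 -0.004 -0.009]
```

```bash

python3 -m handwheel '[[[-0.4,0,0.23,0,0,0,255],[-0.8,0,0.46,0,0,0,255],[-0.96,0,0.55,0,0,0,255],[-0.96,0,0.55,0,0,0,255]]]'
python3 -c "
from h import *
p=arm.get_state()['eef_pos'];print(p)
a=cams.grab_frame('scene');b=cams.grab_frame('side');cv2.imwrite('pics/sc3.png',a);cv2.imwrite('pics/sd3.png',b)
for c,n in((cam('scene'),'scene'),(cam('side'),'side')):
    print(n,'mouth',proj(c,(.534,.156,.126)).round(1),'cap o',proj(c,(.534,.156,.15)).round(1),'cap top',proj(c,(.534,.156,.18)).round(1))
f=lambda im,x,y,w,h,s:cv2.resize(im[y:y+h,x:x+w],None,fx=s,fy=s,interpolation=cv2.INTER_CUBIC)
cv2.imwrite('pics/c3.png',np.hstack([f(a,220,90,100,130,4),f(b,185,110,100,130,4)]))
"
```

```text
t: 12.85
eef_pos: [0.5201, 0.1581, 0.1601]
ee_rot: [-3.138, -1.048, 2.97]
force: [-0.7, 0.2, 0.1]
width: 0.0621
gripper_force: 30.0
[0.52008702 0.15808776 0.16013026]
scene mouth [270.4 165.9] cap o [270.5 160.4] cap top [270.7 153.1]
side mouth [232.9 180.4] cap o [232.5 171.2] cap top [231.9 159.4]
```

View pics/c3.png

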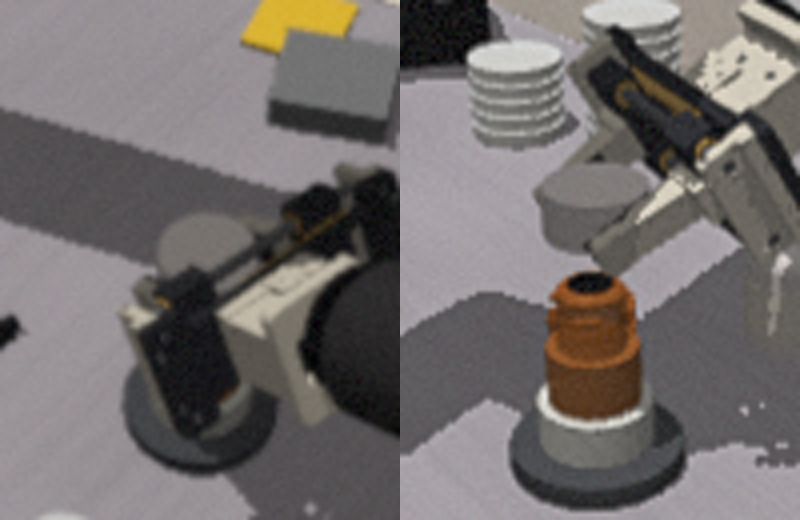

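The cap hangs level above the mouth, and its left edges are at 259.5 px (scene) and 220 px (side). I compare these with the projected 62 mm disc to correct any lateral offset.

```bash
python3 -c "
from h import *
t=np.linspace(0,6.28,400)
for n in('scene','side'):
    c=cam(n)
    for x in(.534,.537):
        P=np.array([proj(c,(x+.031*np.cos(k),.156+.031*np.sin(k),.183)) for k in t]);Q=np.array([proj(c,(x+.031*np.cos(k),.156+.031*np.sin(k),.153)) for k in t])
        print(n,x,'left',P[:,0].min().round(1),'top',P[:,1].min().round(1),'discbottom',P[:,1].max().round(1),'bottom',Q[:,1].max().round(1))
im=cv2.imread('pics/sd3.png');g=im[150:172,214:252].astype(int).mean(2).astype(int);print(g[::3])
im=cv2.imread('pics/sc3.png');g=im[141:160,254:290].astype(int).mean(2).astype(int);print(g[::3])
"
```

```text
scene 0.534 left 258.3 top 142.7 discbottom 162.4 bottom 169.5
scene 0.537 left 259.2 top 143.3 discbottom 163.0 bottom 170.2
side 0.534 left 218.2 top 152.7 discbottom 164.1 bottom 176.2
side 0.537 left 219.3 top 152.4 discbottom 163.7 bottom 175.8
[[163 164 166 168 167 166 167 166 169 168 170 163 132 114 109 112 112  93
   81  75  76  76  91 101  98  95  94  87  95 122 135 113  47  13  23  33
   66  53]
 [163 164 165 168 167 164 166 158 144 124 123 120 125 126 125 123 124 125
  123 123 127 127 125 124 125 126 126 125 123 124 126 138 156 167 120  67
   29  45]
 [163 165 164 167 160 135 118 125 124 126 126 122 125 125 125 125 122 124
  125 125 123 125 126 126 126 124 125 126 118 126 127 124 119 135 158 134
  142 197]
 [162 162 166 169 133  89  95  93 111 117 125 127 123 124 125 126 123 131
  124 127 120 124 125 125 122 124 127 125 121 121 104  84  86 104 143 200
  205 203]
 [167 165 162 160 163 165 110  89  94  88  94  88  96  90  96  93  95  90
   97  92  93  93  96  94  93  98  90  61  80 104 110 144 204 207 194 143
  100  90]
 [162 161 166 164 167 164 122  89  89  93  93  92  93  
[... 766 characters left out ...]
 115 116 114 115 114 115 112
  116 115 114 113 116 114 111 115 114 104  87  81  85  90  86  83  64  57]
 [ 82  82  81  82  86  93 110 116 115 113 114 115 115 115 115 115 113 116
  113 116 114 116 116 114 117 113 114 111 103  72  50  45  46  44  45  52]
 [ 85  84  86  80  84  99 110 114 113 113 112 114 115 115 114 113 113 113
  111 113 114 117 113 106  96  80  57  47  44  46  39  24  16  19  39  57]
 [146 123 118 115 111  95 102 111 114 113 114 113 102  75  79  94 104 108
  110 103  81  69  54  51  45  56  75  89 104 102  83  71  51  37  34  59]
 [140 118  88  78  93  79  71  74  78  64  50  43  39  36  41  35  30  34
   42  40  49  55  85 105 110 110 107  87  57  40  51  80 118 155 169 174]]
```

The offset is at most about 1–2 mm, inside the lead-in taper. Lowering and watching the force.

```bash

python3 -m handwheel '[[[-0.13,0,0.085,0,0,0,255],[-0.26,0,0.16,0,0,0,255],[-0.36,0,0.22,0,0,0,255],[-0.36,0,0.22,0,0,0,255]]]'
python3 -m handwheel '[[[-0.02,0,0.012,0,0,0,255],[-0.04,0,0.025,0,0,0,255],[-0.06,0,0.038,0,0,0,255],[-0.06,0,0.038,0,0,0,255]]]'

```

```text
t: 13.45
eef_pos: [0.5188, 0.1581, 0.1244]
ee_rot: [-3.137, -1.052, 2.968]
force: [-0.7, 1.5, 0.1]
width: 0.0616
gripper_force: 30.0
t: 13.95
eef_pos: [0.5192, 0.1579, 0.1226]
ee_rot: [-3.142, -1.05, 2.974]
force: [1.1, 2.7, 15.0]
width: 0.0617
gripper_force: 30.0
```

Contact at 15 N puts the cap origin about 10.5 mm below the rim, so it is resting on the thread. I relax the press and open.

```bash

python3 -m handwheel '[[[0.03,0,-0.018,0,0,0,255],[0.03,0,-0.018,0,0,0,255],[0.03,0,-0.018,0,0,0,200],[0.03,0,-0.018,0,0,0,100],[0.03,0,-0.018,0,0,0,0]]]'
python3 -m handwheel '[[[0,0,0,0,0,0,0],[0,0,0,0,0,0,0],[0,0,0,0,0,0,0],[0,0,0,0,0,0,0]]]'

```

```text
t: 14.58
eef_pos: [0.5195, 0.1579, 0.1223]
ee_rot: [-3.138, -1.049, 2.969]
force: [0.4, 0.3, 0.4]
width: 0.0676
gripper_force: 0.0
t: 15.08
eef_pos: [0.5191, 0.1579, 0.1223]
ee_rot: [-3.138, -1.05, 2.969]
force: [0.1, 0.0, 1.3]
width: 0.0876
gripper_force: 0.0
```

```bash

python3 -m handwheel '[[[0,0,-0.2,0,0,0,0],[0,0,-0.5,0,0,0,0],[0,0,-0.8,0,0,0,0]]]'
python3 -m handwheel '[[[0.4,0,-0.25,0,0,0,0],[0.86,0,-0.5,0,0,0,0]]]'>/dev/null
python3 -m handwheel '[[[0,0,0,0,-0.35,0,0],[0,0,0,0,-0.7,0,0]]]' >/dev/null
python3 -m handwheel '[[[0,0,0,0,-0.35,0,0],[0,0,0,0,-0.7,0,0]]]' >/dev/null
python3 -m handwheel '[[[0,0,0,0,-0.35,0,0],[0,0,0,0,-0.7,0,0],[0,0,0,0,-0.7,0,0],[0,0,0,0,-0.7,0,0]]]'
python3 -c "
from h import *
plan((.534,.156,.21),flipR(90,-9.5))
a=cams.grab_frame('scene');b=cams.grab_frame('side');w=cams.grab_frame('wrist')
for n,i in(('sc4',a),('sd4',b),('w4',w)):cv2.imwrite(f'pics/{n}.png',i)
f=lambda im,x,y,w,h,s:cv2.resize(im[y:y+h,x:x+w],None,fx=s,fy=s,interpolation=cv2.INTER_CUBIC)
cv2.imwrite('pics/c4.png',np.hstack([f(b,185,110,100,130,4),cv2.resize(w,(400,300))[:,:].repeat(1,0) if 0 else cv2.copyMakeBorder(cv2.resize(w,(400,300)),0,220,0,0,0)]))
"
```

```text
t: 15.45
eef_pos: [0.5743, 0.1486, 0.1547]
ee_rot: [-3.138, -1.05, 2.969]
force: [-0.2, -0.2, -0.1]
width: 0.088
gripper_force: 0.0
t: 16.7
eef_pos: [0.5743, 0.1491, 0.2349]
ee_rot: [-3.141, 0.0, 2.973]
force: [-0.0, 0.7, -0.5]
width: 0.0875
gripper_force: 0.0
t 16.7 pos [0.5743 0.1491 0.2349] q [ 0.58  0.22 -0.16  0.   -1.19 -2.32] shift [0.511 0.001 0.311] turn [-0.002  0.001 -0.006]
```

View pics/c4.png

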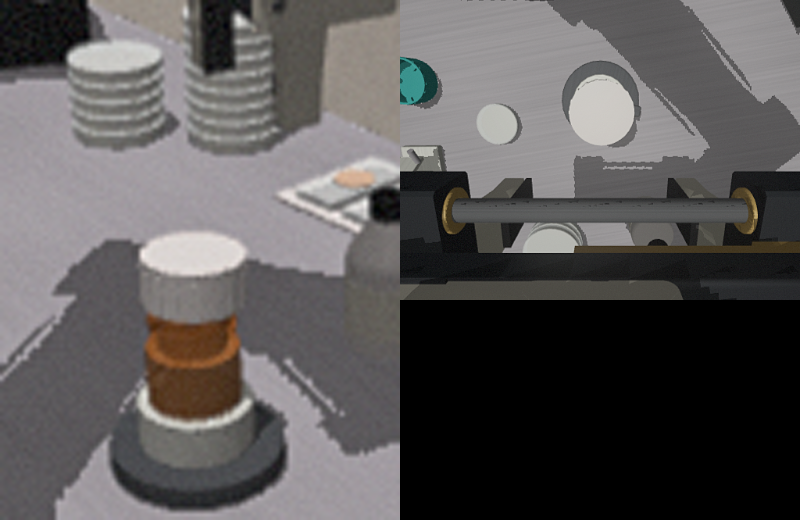

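The cap lies level on the jar: its top is at (192,255) in the left crop, and it shows as a disc at about (202,110) in the half-size wrist view. Next I measure its axis from all three views.

```bash
python3 -c "
from h import *
L=[]
for n,f,box,th in(('wrist','w4',(210,85,300,195),190),('side','sd4',(215,160,255,195),190),('scene','sc4',(250,130,290,185),190)):
    im=cv2.imread(f'pics/{f}.png').min(2);x0,y0,x1,y1=box
    m=(im[y0:y1,x0:x1]>th).astype(np.uint8)
    cs,_=cv2.findContours(m,0,1);c=max(cs,key=cv2.contourArea);e=cv2.fitEllipse(cv2.convexHull(c))
    p=np.array(e[0])+(x0,y0);C=cam(n);L.append((C,p));print(n,p.round(1),np.round(e[1],1),onz(C,p,.1455).round(4))
print(tri(L))
"
```

```text
wrist [257.2 141.2] [82.9 89. ] [0.5317 0.1579 0.1455]
side [232.7 172.9] [10.2 25.8] [0.5344 0.1558 0.1455]Traceback (most recent call last):
  File "<string>", line 7, in <module>
    cs,_=cv2.findContours(m,0,1);c=max(cs,key=cv2.contourArea);e=cv2.fitEllipse(cv2.convexHull(c))
                                   ~~~^^^^^^^^^^^^^^^^^^^^^^^^
ValueError: max() iterable argument is empty
```

```bash

python3 -m handwheel '[[[0.3,0.01,0.2,0,0,0,0],[0.525,0.01,0.435,0,0,0,0],[0.525,0.01,0.435,0,0,0,0]]]'>/dev/null
python3 -m handwheel '[[[0,0,0.3,0,0,0,0],[0,0,0.6,0,0,0,0],[0,0,0.85,0,0,0,0],[0,0,1,0,0,0,0],[0,0,1,0,0,0,0]]]'
python3 -m handwheel '[[[0,0,0.04,0,0,0,120],[0,0,0.04,0,0,0,255],[0,0,0.04,0,0,0,255],[0,0,0.04,0,0,0,255],[0,0,0.04,0,0,0,255]]]' 20
python3 -m handwheel '[[[0,0,0.01,0,0,0,255],[0,0,0.01,0,0,0,255]]]'

```

```text
t: 17.85
eef_pos: [0.5335, 0.1562, 0.1185]
ee_rot: [-3.139, -0.001, 2.972]
force: [0.7, -0.8, 0.1]
width: 0.0877
gripper_force: 0.0
t: 18.48
eef_pos: [0.5332, 0.1565, 0.1162]
ee_rot: [-3.14, 0.001, 2.972]
force: [-0.1, 0.3, 1.6]
width: 0.0624
gripper_force: 20.0
t: 18.73
eef_pos: [0.5332, 0.1565, 0.1157]
ee_rot: [-3.14, 0.001, 2.972]
force: [-2.0, -0.0, 6.7]
width: 0.0624
gripper_force: 20.0
```

```bash

python3 -m handwheel '[[[0,0,0,0,0,-0.35,255],[0,0,0,0,0,-0.7,255],[0,0,0,0,0,-0.7,255]]]'
python3 -m handwheel '[[[0,0,0,0,0,-0.35,255],[0,0,0,0,0,-0.7,255],[0,0,0,0,0,-0.7,255]]]'

```

```text
t: 19.1
eef_pos: [0.5333, 0.1569, 0.1156]
ee_rot: [-3.141, 0.001, -2.96]
force: [-2.2, 1.8, 5.1]
width: 0.0622
gripper_force: 20.0
t: 19.48
eef_pos: [0.5327, 0.1562, 0.1146]
ee_rot: [-3.14, -0.002, -2.614]
force: [-0.1, -0.2, -0.1]
width: 0.062
gripper_force: 20.0
```

The force fell to zero after 40°, so the lugs have reached the openings. Pressing lightly down.

```bash

python3 -m handwheel '[[[0,0,0.02,0,0,0,255],[0,0,0.04,0,0,0,255],[0,0,0.05,0,0,0,255],[0,0,0.05,0,0,0,255]]]'
python3 -m handwheel '[[[0,0,0.02,0,0,0,255],[0,0,0.04,0,0,0,255],[0,0,0.04,0,0,0,255]]]'

```

```text
t: 19.98
eef_pos: [0.533, 0.1563, 0.1109]
ee_rot: [-3.14, -0.001, -2.612]
force: [-0.5, -1.0, 0.3]
width: 0.0624
gripper_force: 20.0
t: 20.35
eef_pos: [0.5329, 0.1563, 0.1077]
ee_rot: [-3.14, -0.001, -2.611]
force: [0.1, -0.9, -0.5]
width: 0.062
gripper_force: 20.0
```

```bash

python3 -m handwheel '[[[0,0,0.015,0,0,0,255],[0,0,0.03,0,0,0,255],[0,0,0.03,0,0,0,255]]]'
python3 -m handwheel '[[[0,0,0.01,0,0,0,255],[0,0,0.02,0,0,0,255],[0,0,0.02,0,0,0,255]]]'

```

```text
t: 20.72
eef_pos: [0.5329, 0.1562, 0.1063]
ee_rot: [-3.14, -0.001, -2.611]
force: [-5.6, -0.9, 9.1]
width: 0.0621
gripper_force: 20.0
t: 21.1
eef_pos: [0.5329, 0.1562, 0.1057]
ee_rot: [-3.14, -0.0, -2.611]
force: [-8.2, -1.9, 17.1]
width: 0.0621
gripper_force: 20.0
```

The cap dropped 9.4 mm in total and bottomed. Now clockwise, following the sink.

```bash

python3 -m handwheel '[[[0,0,-0.025,0,0,0,255],[0,0,-0.02,0,0,0.35,255],[0,0,-0.012,0,0,0.7,255],[0,0,-0.012,0,0,0.7,255]]]' 35
python3 -m handwheel '[[[0,0,0.006,0,0,0.35,255],[0,0,0.012,0,0,0.7,255],[0,0,0.012,0,0,0.7,255]]]'
python3 -c "from h import *;print(arm.get_state()['moment'])"

```

```text
t: 21.6
eef_pos: [0.5328, 0.1564, 0.1057]
ee_rot: [-3.14, -0.0, -2.964]
force: [-7.3, 0.5, 9.4]
width: 0.0621
gripper_force: 35.0
t: 21.98
eef_pos: [0.5327, 0.1563, 0.1047]
ee_rot: [-3.14, 0.0, 2.97]
force: [-7.0, 0.1, 10.3]
width: 0.062
gripper_force: 35.0
[ 0.01530492  2.13122732 -0.24429286]
```

```bash

python3 -m handwheel '[[[0.01,0,0.006,0,0,0.35,255],[0.01,0,0.012,0,0,0.7,255],[0.01,0,0.012,0,0,0.7,255]]]'
python3 -m handwheel '[[[0,0,0.006,0,0,0.35,255],[0,0,0.01,0,0,0.55,255],[0,0,0.01,0,0,0.55,255]]]'
python3 -c "from h import *;print(arm.get_state()['moment'])"

```

```text
t: 22.35
eef_pos: [0.5325, 0.1566, 0.1035]
ee_rot: [-3.141, 0.001, 2.621]
force: [-3.4, -1.5, 6.9]
width: 0.0622
gripper_force: 35.0
t: 22.72
eef_pos: [0.5326, 0.1568, 0.1025]
ee_rot: [-3.141, 0.001, 2.349]
force: [-0.8, 1.6, 4.8]
width: 0.0621
gripper_force: 35.0
[ 0.18811487  0.3101979  -0.11644834]
```

```bash

python3 -m handwheel '[[[0,0,0.004,0,0,0.2,255],[0,0,0.008,0,0,0.35,255],[0,0,0.008,0,0,0.35,255]]]'
python3 -c "from h import *;print(arm.get_state()['moment'])"
python3 -m handwheel '[[[0,0,0.004,0,0,0.2,255],[0,0,0.006,0,0,0.35,255],[0,0,0.006,0,0,0.35,255]]]'
python3 -c "from h import *;print(arm.get_state()['moment'])"

```

```text
t: 23.1
eef_pos: [0.5423, 0.1425, 0.0991]
ee_rot: [3.133, -0.055, 2.209]
force: [-13.4, 26.6, 5.1]
width: 0.0595
gripper_force: 32.0
[9.40548512 4.91197923 0.05824292]
t: 23.48
eef_pos: [0.5538, 0.1128, 0.0928]
ee_rot: [3.136, -0.106, 2.075]
force: [0.6, 0.2, -0.7]
width: 0.022
gripper_force: 0.0
[-0.34737415 -0.28406643 -0.00756509]
```

Joint 6 ran to its limit, so the tool swerved off and lost the cap. I look before doing anything else.

```bash

python3 -c "
from h import *
print(np.round(arm.get_state()['q'],2))
a=cams.grab_frame('scene');b=cams.grab_frame('side')
for n,i in(('sc5',a),('sd5',b)):cv2.imwrite(f'pics/{n}.png',i)
f=lambda im,x,y,w,h,s:cv2.resize(im[y:y+h,x:x+w],None,fx=s,fy=s,interpolation=cv2.INTER_CUBIC)
cv2.imwrite('pics/c5.png',np.hstack([f(a,220,90,100,130,4),f(b,185,110,100,130,4)]))
"
```

```text
[ 0.47  0.32 -0.33 -0.13 -0.92 -3.03]
```

View pics/c5.png

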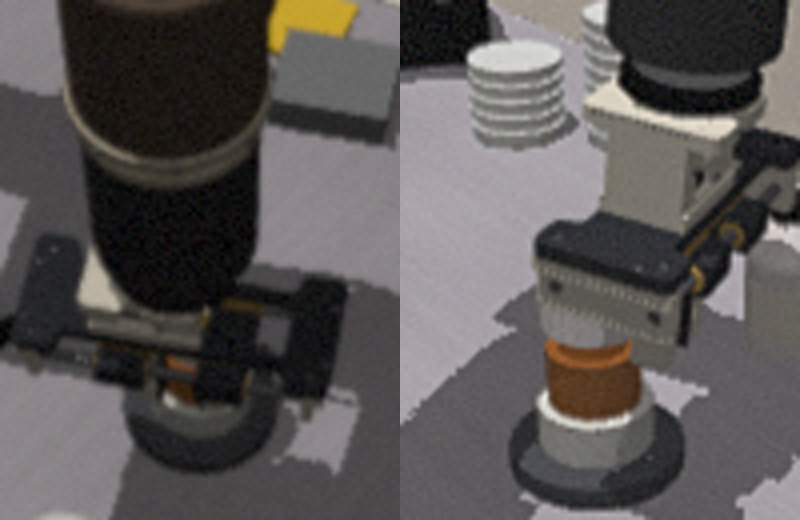

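The cap is still upright on the jar, and the closed fingers stand beside it on the -y side, clear. I back away and lift straight up.

```bash

python3 -m handwheel '[[[-0.15,0,0,0,0,0,255],[-0.15,0,-0.4,0,0,0,255],[-0.15,0,-0.8,0,0,0,255],[-0.15,0,-1,0,0,0,255]]]'
python3 -m handwheel '[[[0,0,-0.4,0,0,-0.3,0],[0,0,-0.4,0,0,-0.6,0],[0,0,-0.4,0,0,-0.9,0],[0,0,-0.4,0,0,-1,0]]]'
python3 -c "
from h import *
plan((.555,.15,.22),flipR(90,-9.5))
a=cams.grab_frame('scene');b=cams.grab_frame('side')
L=[]
for n,im,(x0,y0,x1,y1) in(('side',b,(215,160,255,200)),):
    m=(im.min(2)[y0:y1,x0:x1]>190).astype(np.uint8);cs,_=cv2.findContours(m,0,1)
    for c in cs:
        if len(c)>8:e=cv2.fitEllipse(cv2.convexHull(c));print(n,np.array(e[0])+(x0,y0),e[1])
D=cam('side')
for z in(.1435,.1345,.1305):print(z,proj(D,(.533,.1565,z)))
"
```

```text
t: 24.08
eef_pos: [0.5639, 0.0954, 0.1734]
ee_rot: [3.133, -0.105, 2.075]
force: [0.0, 0.2, 0.4]
width: 0.0004
gripper_force: 0.0
t: 24.58
eef_pos: [0.5642, 0.0924, 0.203]
ee_rot: [3.086, -0.09, 2.58]
force: [-1.0, 0.1, -0.1]
width: 0.0349
gripper_force: 0.0
t 24.57 pos [0.5642 0.0924 0.203 ] q [ 0.43  0.23 -0.18 -0.12 -1.16 -2.52] shift [ 0.498  0.556 -0.137] turn [ 0.146 -0.156 -0.796]
side [233.60937119 179.28281975] (11.713759422302246, 22.92835235595703)
0.1435 [232.09303139 173.76070602]
0.1345 [232.24727228 177.19780568]
0.1305 [232.31531377 178.71404031]
```

The cap top appears at v=179.3, while fully home would be at 178.7, so it is nearly or fully home. I re-grip with joint 6 well inside its range and turn clockwise to the stop to be sure.

```bash

python3 -m handwheel '[[[0.2,0.25,-0.13,0.07,-0.07,-0.3,0],[0.4,0.5,-0.13,0.146,-0.156,-0.6,0],[0.5,0.556,-0.137,0.146,-0.156,-0.8,0],[0.5,0.556,-0.137,0.146,-0.156,-0.8,0]]]' >/dev/null
python3 -m handwheel '[[[0,0,0,0,0,-0.35,0],[0,0,0,0,0,-0.7,0],[0,0,0,0,0,-1,0]]]' >/dev/null
python3 -m handwheel '[[[0,0,0,0,0,-0.35,0],[0,0,0,0,0,-0.7,0],[0,0,0,0,0,-1,0],[0,0,0,0,0,-1,0]]]'
python3 -c "
from h import *
plan((.5325,.1568,.19),flipR(90,48))"
```

```text
t: 26.05
eef_pos: [0.5556, 0.1495, 0.2202]
ee_rot: [-3.142, -0.0, -2.314]
force: [-0.2, -0.6, 0.2]
width: 0.088
gripper_force: 0.0
t 26.05 pos [0.5556 0.1495 0.2202] q [ 0.6   0.2  -0.22  0.   -1.15 -1.35] shift [0.128 0.274 0.378] turn [-0.   -0.   -0.02]
```

```bash

python3 -m handwheel '[[[0.13,0.27,0.2,0,0,0,0],[0.13,0.27,0.38,0,0,0,0],[0.13,0.27,0.38,0,0,0,0]]]'>/dev/null
python3 -m handwheel '[[[0,0,0.3,0,0,0,0],[0,0,0.6,0,0,0,0],[0,0,0.85,0,0,0,0],[0,0,1,0,0,0,0],[0,0,1,0,0,0,0]]]'
python3 -m handwheel '[[[0,0,0.05,0,0,0,120],[0,0,0.05,0,0,0,255],[0,0,0.05,0,0,0,255],[0,0,0.05,0,0,0,255],[0,0,0.05,0,0,0,255]]]' 35
python3 -m handwheel '[[[0,0,0.01,0,0,0.15,255],[0,0,0.015,0,0,0.3,255],[0,0,0.015,0,0,0.3,255]]]'
python3 -c "from h import *;s=arm.get_state();print(s['moment'],s['q'][5])"

```

```text
t: 27.05
eef_pos: [0.5326, 0.1568, 0.1096]
ee_rot: [-3.141, -0.001, -2.31]
force: [1.0, 0.4, 0.6]
width: 0.0873
gripper_force: 0.0
t: 27.68
eef_pos: [0.5327, 0.1572, 0.1065]
ee_rot: [-3.141, 0.001, -2.309]
force: [-0.5, 0.6, 2.5]
width: 0.0617
gripper_force: 35.0
t: 28.05
eef_pos: [0.5332, 0.1574, 0.1061]
ee_rot: [-3.14, 0.002, -2.458]
force: [-2.0, -0.0, 7.7]
width: 0.062
gripper_force: 35.0
[0.0200079  0.53239075 0.81177875] -1.5283394423716206
```

```bash

python3 -m handwheel '[[[0,0,0.003,0,0,0.15,255],[0,0,0.006,0,0,0.3,255],[0,0,0.006,0,0,0.3,255]]]' 45
python3 -c "from h import *;s=arm.get_state();print(s['moment'],s['q'][5])"
python3 -m handwheel '[[[0,0,0.003,0,0,0.15,255],[0,0,0.006,0,0,0.3,255],[0,0,0.006,0,0,0.3,255]]]' 45
python3 -c "from h import *;s=arm.get_state();print(s['moment'],s['q'][5])"

```

```text
t: 28.42
eef_pos: [0.5348, 0.1583, 0.1061]
ee_rot: [-3.14, 0.005, -2.606]
force: [3.4, 1.1, 6.2]
width: 0.0615
gripper_force: 45.0
[ 0.44863515 -1.34447747  1.46715771] -1.6770650238032994
t: 28.8
eef_pos: [0.5345, 0.1578, 0.1059]
ee_rot: [-3.14, 0.005, -2.756]
force: [2.6, -0.9, 8.4]
width: 0.0616
gripper_force: 45.0
[-0.29795175 -0.87439948  1.62348526] -1.8267781388287527
```

The torque saturates at about 1.6 N m with no more sinking, so the fingers are slipping and the cap is against its stop. I release and lift off.

```bash

python3 -m handwheel '[[[0,0,-0.015,0,0,0,255],[0,0,-0.015,0,0,0,200],[0,0,-0.015,0,0,0,80],[0,0,-0.015,0,0,0,0],[0,0,-0.015,0,0,0,0]]]' 
python3 -m handwheel '[[[0,0,0,0,0,0,0],[0,0,0,0,0,0,0],[0,0,0,0,0,0,0],[0,0,-0.3,0,0,0,0],[0,0,-0.6,0,0,0,0]]]' 
python3 -m handwheel '[[[-0.5,0,-0.5,0,0,0,0],[-1,0,-1,0,0,0,0],[-1,0,-1,0,0,0,0],[-1,0,-1,0,0,0,0]]]' 
python3 -c "
from h import *
a=cams.grab_frame('scene');b=cams.grab_frame('side');cv2.imwrite('pics/sc6.png',a);cv2.imwrite('pics/sd6.png',b)
f=lambda im,x,y,w,h,s:cv2.resize(im[y:y+h,x:x+w],None,fx=s,fy=s,interpolation=cv2.INTER_CUBIC)
cv2.imwrite('pics/c6.png',np.hstack([f(a,220,90,100,130,4),f(b,185,110,100,130,4)]))
L=[]
for f0,b0 in(('sd4',(215,155,255,200)),('sd6',(215,155,255,200))):
    x0,y0,x1,y1=b0;im=cv2.imread(f'pics/{f0}.png');m=(im.min(2)[y0:y1,x0:x1]>190).astype(np.uint8);cs,_=cv2.findContours(m,0,1);c=max(cs,key=cv2.contourArea);e=cv2.fitEllipse(cv2.convexHull(c));print(f0,np.array(e[0])+(x0,y0),e[1:])
D=cam('side')
for z in(.1435,.1345,.1305):print(z,proj(D,(.533,.1565,z)))
"
```

```text
t: 29.42
eef_pos: [0.5317, 0.1567, 0.1047]
ee_rot: [3.141, -0.001, -2.76]
force: [0.5, 1.0, -0.2]
width: 0.0765
gripper_force: 0.0
t: 30.05
eef_pos: [0.5323, 0.1569, 0.1535]
ee_rot: [-3.141, -0.0, -2.759]
force: [0.6, -0.4, -0.1]
width: 0.0872
gripper_force: 0.0
t: 30.55
eef_pos: [0.606, 0.1867, 0.2322]
ee_rot: [3.141, -0.001, -2.76]
force: [0.2, -0.2, -0.7]
width: 0.0876
gripper_force: 0.0
sd4 [232.71137428 172.9328289 ] ((10.243058204650879, 25.77655792236328), 89.24683380126953)
sd6 [232.08523178 178.94224358] ((11.496681213378906, 24.922508239746094), 86.4778060913086)
0.1435 [232.09303139 173.76070602]
0.1345 [232.24727228 177.19780568]
0.1305 [232.31531377 178.71404031]
```

View pics/c6.png

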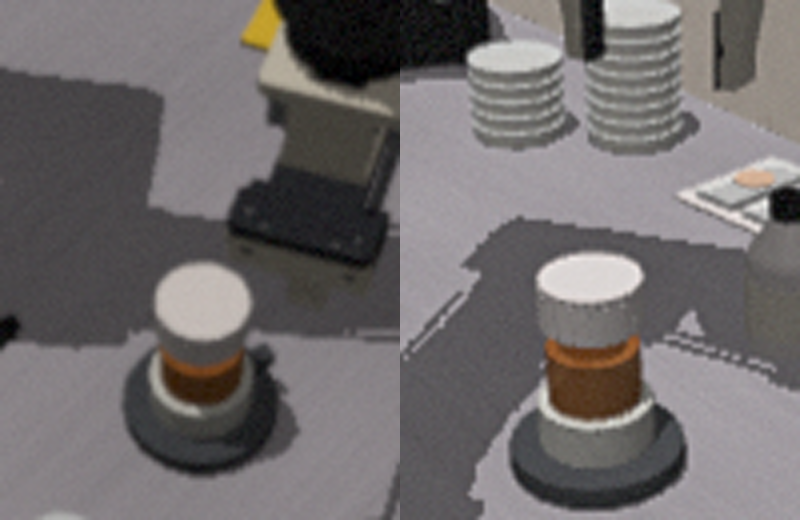

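The cap is home and centred: its top is at (202,302) in the left crop and (590,283) in the right. The ellipse angle hints at a slight tilt, so I check it numerically against a projected level disc.

```bash
python3 -c "
from h import *
t=np.linspace(0,2*np.pi,200)
for n,f,(x0,y0,x1,y1),ths,z in(('side','sd4',(210,155,258,205),(150,165,180,190,200),.1445),('side','sd6',(210,155,258,205),(165,180,190,200),.1305),('scene','sc6',(255,152,287,185),(165,172,180,186),.1305)):
    C=cam(n);P=np.array([proj(C,(.533+.030*np.cos(k),.1565+.030*np.sin(k),z)) for k in t],np.float32)
    e=cv2.fitEllipse(P);print(n,f,'ideal',np.round(e[0],1),np.round(e[1],1),round(e[2],1))
    for a in (2,-2):
      for ax in 'xy':
        Q=Ro.from_euler(ax,a,degrees=True).apply(np.c_[.03*np.cos(t),.03*np.sin(t),0*t])+(.533,.1565,z)
        e=cv2.fitEllipse(np.array([proj(C,k) for k in Q],np.float32));print('   tilt',ax,a,np.round(e[1],1),round(e[2],1))
    g=cv2.imread(f'pics/{f}.png').min(2)[y0:y1,x0:x1];g=cv2.resize(g,None,fx=6,fy=6,interpolation=cv2.INTER_CUBIC)
    for th in ths:
        cs,_=cv2.findContours((g>th).astype(np.uint8),0,1)
        if not cs: continue
        c=max(cs,key=cv2.contourArea)
        if len(c)<9: continue
        e=cv2.fitEllipse(cv2.convexHull(c));print('   th',th,np.round((np.array(e[0])-2.5)/6+(x0,y0),1),np.round(np.array(e[1])/6,1),round(e[2],1))
"
```

```text
side sd4 ideal [232.1 173.6] [11.6 25.9] 87.6
   tilt x 2 [12.3 25.9] 88.8
   tilt y 2 [11.2 25.9] 89.4
   tilt x -2 [11.  25.9] 86.4
   tilt y -2 [12.1 25.9] 85.7
   th 150 [235.1 164.2] [29.7 59.9] 95.4
   th 165 [232.9 172.7] [11.7 27.2] 88.9
   th 180 [232.8 172.8] [11.  26.5] 88.9
   th 190 [232.8 172.9] [10.6 26.1] 89.0
   th 200 [232.7 172.9] [10.1 25.9] 89.0
side sd6 ideal [232.3 178.9] [11.9 25.7] 87.5
   tilt x 2 [12.5 25.7] 88.8
   tilt y 2 [11.4 25.7] 89.4
   tilt x -2 [11.2 25.7] 86.3
   tilt y -2 [12.3 25.7] 85.6
   th 165 [232. 179.] [12.2 26.3] 87.3
   th 180 [232.  178.9] [11.9 25.9] 87.2
   th 190 [232. 179.] [11.6 25.6] 87.3
   th 200 [232.  178.9] [11.3 25.4] 87.5
scene sc6 ideal [270.3 164.7] [18.6 23.1] 91.0
   tilt x 2 [19.  23.1] 88.8
   tilt y 2 [18.9 23.1] 93.7
   tilt x -2 [18.2 23.1] 93.1
   tilt y -2 [18.3 23.1] 88.5
   th 165 [270.2 165. ] [17.9 22.7] 92.3
   th 172 [270.2 165. ] [17.3 22.4] 93.1
   th 180 [270.3 164.9] [16.3 21.3] 91.8
```

The cap is level and its height fits home: measured v=178.95, ideal 178.9. Handing in.

```bash
python3 -c "
from station import arm
print(arm.job_done())"
```

```text
the job is handed in; nothing more can be done
None
```

The white cap was laid on the jar, let go, turned back to the drop and screwed clockwise to its stop; it measures level and fully home, and the job is handed in at about 31 s with no verdict shown. Joint 6 hit its limit near the end of the screwing and pulled the fingers off the cap, so I re-gripped it and turned it to the stop.

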